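# Knock the lock pin down and present the bearing tray level

## Task

The blue bearing tray with its loose steel ball is latched in its dock on the bicycle workshop bench. Pick up the mallet and knock the dock's red sprung lock pin fully down with it (do not touch the pin with the gripper), lay the mallet down on the bench clear of the tray, then lift the tray by its black handle and carry it without tipping the ball out of its pocket. Finish while holding the tray still and level, centred about 10 cm above the green mat, and do not let go; leave the other things on the bench where they are.

Things in the scene. Friction and masses are not known exactly. Their poses are not given: they have to be found in the camera images.
- mallet_grip (a point): point in the middle of the mallet's level wooden handle, 22 x 22 mm, which runs 128 mm out of the head; it lies 23 mm outside the head, 45 mm from the head's axis, 35 mm above the lower face. x points along the handle to the head, z up. The handle points within 0.5 rad of the world's -y. 0.22 to 0.42 kg
- mallet_head (a point): centre of the mallet's head, 45 mm along x from mallet_grip, same axes: black with orange faces, 44 x 44 mm and 70 mm tall, standing on one face; its lower face (35 mm below this point) strikes downwards as it stands
- pin (a joint): travel of the red lock pin, m: 0 up (latched), 0.014 fully down at its stop. Takes 5 to 7 N to drive; a weak spring pushes up but friction keeps it where it is left. Going down it draws two yellow tabs sideways off the tray's long edges; clear from 0.011
- pin_top (a point): centre of the top of the red upright lock pin, 18 mm diameter; it starts 25 mm above its grey block (46 x 50 mm, top 40 mm above the bench), 11 mm when fully down, and this point moves with it. Axes as the dock's: x from the pin towards the tray, z up
- dock: fixed steel dock 245 x 150 mm, base 10 mm thick, the tray sits on it; origin on the bench under the tray's middle; x points from the pin (110 mm away at -x) to the tray's ball end. Low stops locate the tray with 1 to 4 mm play; grey tab posts at both sides are 28 mm tall; yellow tabs lie 18 to 23 mm above the bench
- tray_handle (a point): grip point in the black upright handle at the tray's middle: a plate 40 mm wide (x), 14 mm thick (y), 76 mm tall above the tray plate; the point is 60 mm above the tray's underside, 22 mm below the handle's top. Grip it across its thickness. Axes are the tray's: x to the ball end, z up
- tray: blue tray, plate 150 mm (x) by 84 mm (y) by 6 mm, 0.24 to 0.39 kg, balancing within 15 mm of the handle; origin at the middle of its underside (10 mm above the bench in the dock), x to the ball end, z up. The steel race at its -x end, 48 mm across and 16 mm tall, is part of it
- tray_pocket (a point): where the ball's centre lies when it is in the middle of its pocket, 50 mm from the handle along the tray's x and 18.5 mm above the tray's underside. The pocket is a white ring 34 mm across inside with a rim 4 mm high on the tray plate.
- ball_center (a point): centre of the loose steel ball, 25 mm diameter, 64 g, free to roll 4 mm or so about its pocket; it rolls out over the rim if the tray is tipped by about 45 degrees or jerked hard
- mat: fixed green round mat, 140 mm across and 4 mm thick; origin at the centre of its underside, on the bench
- oil_bottle: bystander, leave alone: yellow oil bottle 52 mm across, 150 mm tall; origin at the centre of its underside
- wrench: bystander, leave alone: steel spanner 170 mm long lying flat; origin at the middle of its underside
- mug: bystander, leave alone: blue mug 80 mm across, 90 mm tall; origin at the centre of its underside
- tape_roll: bystander, leave alone: black tape roll 90 mm across, 24 mm tall; origin at the centre of its underside
- grease_tub: bystander, leave alone: white tub with green cap 70 mm across, 65 mm tall; origin at the centre of its underside
- screwdriver: bystander, leave alone: red-handled screwdriver 190 mm long lying flat; origin at the middle of its underside
- sprocket: bystander, leave alone: steel toothed sprocket 100 mm across, 14 mm tall; origin at the centre of its underside
Not all that is in view belongs to the job. What is shaped like the tray but orange or turquoise is not meant.

How it is judged:
By the outcome, as a careful person would: the job done as asked, in the order asked, and still so for the second after the job is handed in, while the arm keeps its last pose, push and grip.
It also fails if it takes over 62 s, if anything falls off the work surface, if the arm or the gripper's body presses on something with over 40 N, if the wrist force passes 120 N, or if a joint passes its speed limit or range.

## Robot

A 6-joint arm with a two-finger parallel gripper is mounted at the origin on the work surface. World frame = base frame: x ahead of the robot, y to its left, z up, the work surface at z = 0. Lengths are in mm, angles in rad, forces in N, time in s.
With the tool pointing down it reaches from about 300 to 775 mm from the base axis. Payload 14.6 kg.
Tool frame: the origin (TCP) lies on the centre line of the jaws, within the pads' length; the fingertips stand 8 mm ahead of it and the grasp point (between the pads) lies 11 mm behind it; z points along the fingers, y is the direction in which the jaws open and shut (so a half turn about z gives the same grasp; the last joint's range is limited). The gripper opens to 94 mm and grips with 3 to 60 N. Pads are 16 mm wide; open, the fingers measure 119 mm over their backs; the gripper's body (75 mm by 177 mm) begins 78 mm behind the grasp point.
Start: joints at [1.191, 0.3, 1.521, -0, 1.321, -0.067], TCP at [169.245, 523.302, 213.446] pointing down, gripper open.
Joint ranges: [-3.03, 3.03], [-0.79, 2.21], [0.23, 2.52], [-1.04, 4.18], [0, 3.07], [-2.55, 2.55]. Speed limits (rad/s): [2.22, 2.22, 2.57, 3.14, 3.14, 3.14].

## Interface

Orientations are given as [roll, pitch, yaw] about the fixed x, y, z axes, in that order (R = Rz(yaw) Ry(pitch) Rx(roll)).
In Python, from cell import read_state, cams, manip gives the robot as it stands.
- The arm moves only by the shell command python3 -m handwheel 'ROWS' [OPENING] [FORCE]. ROWS is JSON, a list of rows, each a list of 4 numbers: the shift along the tool's x, y, z in m, then the turn about the tool's z in degrees. In form: [[dx, dy, dz, turn], ...]. A call has 1 to 5 rows; each row is the pose to reach, as a shift and turn from the pose measured when the call began, along the tool's axes at that moment; what a row does not reach only later rows make up. A row lasts 1/8 s, in which the tool goes at most 62.5 mm and 10.7 degrees, less where a joint would pass 70% of its speed; a pose out of reach is approached as far as the arm can. A call with a gripper value outside its range is refused whole. OPENING is the closure, from 0 (fully open) to 1 (shut), set as the call begins (- or left out, the last holds). The fingers move at their own pace and stop on an object; FORCE is the grip in N (left out, the last holds). Time passes only in rows, so rows that repeat a pose let the fingers close. It gives the time, the measured TCP pose, the force and the opening at its end, in the units of the state.
- read_state(): the state, without advancing time (a new reading comes with each control period).
- cams.camera(name): name is "side" or "top" or "wrist"; returns the picture (400x640x3 uint8, red, green, blue); there is no depth.
- cams.get_calibration(name): a dict with "vertical_fov" (degrees; the focal length in pixels is half the picture's height over the tangent of half this angle, whatever the lens; pixels are square), "cx", "cy" (the principal point, pixels), "dist_coeffs" ([k1, k2, p1, p2, k3] as OpenCV has them; the pictures are not rectified), "R" (3x3) and "t" (3): a world point X has camera coordinates R X + t. Camera axes: x right, y down, z forward; pixel columns grow to the right and rows downward; lengths in mm; the calibration is good to about 2 mm. A picture is of the moment at which its call begins: read the wrist's pose just before it. get_calibration takes no time and is no camera call; for the wrist camera it gives the pose at the moment of the call.
- manip.sign_off(): hands the job in, once; it reports no verdict.
The state is a dict: "clock": time; "joints": joint angles; "qd": joint speeds; "effort": joint torques, N m; "eef_pos": TCP position; "eef_rot": TCP orientation; "wrist_force": force on the tool from outside, world axes, zero at the start; "moment": the same for the moment, N m; "finger_gap": finger opening in mm.
Only numpy, scipy, OpenCV 4.12 (cv2) and the standard library are available. Lean on these libraries where they do the work, as an engineer would, in place of code of your own. Each camera call takes 0.05 s, during which the arm holds its last target. There are 200 camera calls.

## Working session

There is one attempt and no reset: what is moved stays moved. The work goes in short steps, Python scripts to look and compute and a shell command to move; the robot and the scene stay as the last step left them, time stands still between calls to the robot, and variables do not carry over. Pictures are saved under pics/ and viewed, about 8 in all and at most 12, crops included, and the job is handed in when it is done.

```bash
mkdir -p pics; cat > h.py <<'E'
import numpy as np, cv2
from cell import read_state, cams, manip
def K(c):
    f=200/np.tan(np.radians(c["vertical_fov"])/2)
    return np.array([[f,0,c["cx"]],[0,f,c["cy"]],[0,0,1.]])
def ray(c,uv):
    p=cv2.undistortPoints(np.array([[uv]],float),K(c),np.array(c["dist_coeffs"],float))[0,0]
    R=np.array(c["R"]);t=np.array(c["t"]); d=R.T@np.array([p[0],p[1],1]); return -R.T@t,d
def onz(c,uv,z):
    o,d=ray(c,uv); return o+d*(z-o[2])/d[2]
def proj(c,X):
    R=np.array(c["R"],float);t=np.array(c["t"],float)
    return cv2.projectPoints(np.array([X],float),cv2.Rodrigues(R)[0],t,K(c),np.array(c["dist_coeffs"],float))[0][0,0]
def shot(name,f):
    c=cams.get_calibration(name); im=np.array(cams.camera(name)); cv2.imwrite(f,im[:,:,::-1]); return c,im
E
python3 - <<'E'
from h import *
print(read_state())
for n in("top","side"):
    c,im=shot(n,f"pics/{n}0.png"); R=np.array(c["R"]); print(n,c["vertical_fov"],(-R.T@np.array(c["t"])).round(),R.round(2).tolist(),c["dist_coeffs"])
E
```

```text
{'clock': 0.0, 'joints': array([ 1.19139826e+00,  3.00490766e-01,  1.52157661e+00, -4.60513270e-05,
        1.32068755e+00, -6.65900599e-02]), 'qd': array([-0.00071175,  0.00044014,  0.00031618,  0.00048307,  0.00069907,
       -0.00076611]), 'effort': array([ 8.40346420e-04, -5.31808162e+01, -3.52745998e+01,  7.09294947e-02,
        2.43276829e-02, -9.43255100e-05]), 'eef_pos': array([169.1684329 , 523.07492501, 212.87742729]), 'eef_rot': array([-3.14042999e+00, -3.28319803e-05,  2.82879605e+00]), 'wrist_force': array([0.75293466, 0.03610868, 0.00245114]), 'moment': array([-0.00756658, -0.02215259,  0.07806868]), 'finger_gap': 94.09262514943264}
top 54.50553706648556 [ 364.   32. 1160.] [[0.0, -1.0, 0.03], [-0.99, -0.01, -0.13], [0.13, -0.03, -0.99]] [-0.0159034  0.         0.         0.         0.       ]
side 47.5783771554733 [ -87. -823. 1138.] [[0.82, -0.57, -0.01], [-0.42, -0.58, -0.7], [0.39, 0.58, -0.72]] [-0.13337793  0.          0.          0.          0.        ]
```

View pics/top0.png

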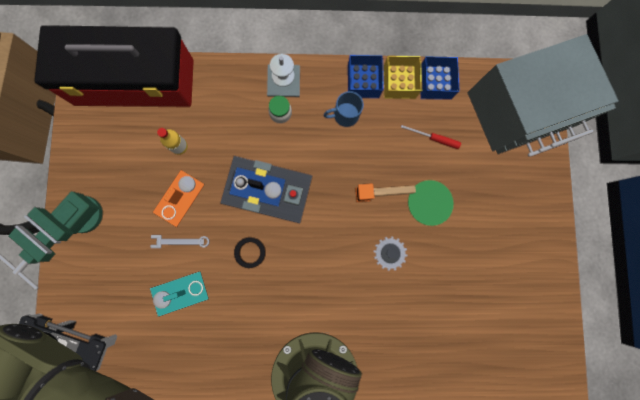

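View pics/side0.png

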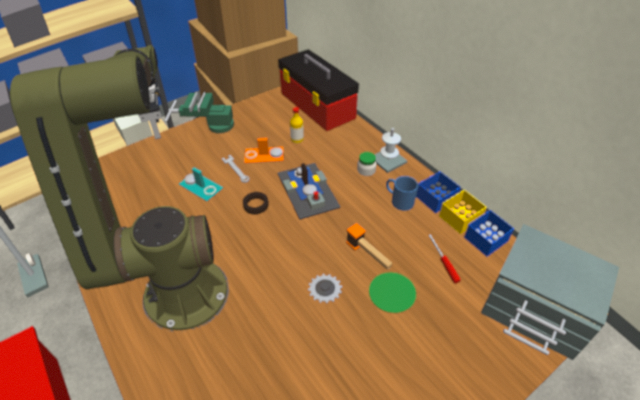

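Top view: the mallet head is at (366,192) with its handle running to (414,189). The mat is at (431,202), the dock at (266,190), the red pin at (293,193), the black handle near (256,184) and the ball ring at (240,183). The side view shows the same layout.

```bash
cat > m.py <<'E'
from h import *
import sys
def blob(im,lo,hi,box):
    h=cv2.cvtColor(im,cv2.COLOR_RGB2HSV); m=cv2.inRange(h,np.array(lo),np.array(hi)); k=np.zeros_like(m); x0,y0,x1,y1=box; k[y0:y1,x0:x1]=m[y0:y1,x0:x1]
    n,l,s,c=cv2.connectedComponentsWithStats(k)
    if n<2: return None
    i=1+np.argmax(s[1:,4]); return c[i],s[i]
E
python3 - <<'E'
from m import *
B={"top":dict(mat=(400,170,465,235),head=(350,175,380,208),handle=(374,175,425,205),pin=(280,180,305,207)),
"side":dict(mat=(360,265,425,320),head=(340,220,368,246),pin=(305,185,330,208))}
H=dict(mat=((45,100,50),(80,255,255)),head=((5,200,150),(14,255,255)),handle=((10,60,175),(25,150,255)),pin=((0,150,80),(5,255,255)))
Z=dict(mat=4,head=70,handle=46,pin=65)
C={}
for n in("top","side"):
    c=cams.get_calibration(n);im=cv2.imread(f"pics/{n}0.png")[:,:,::-1].copy()
    for k,b in B[n].items():
        r=blob(im,*H[k],b)
        if r: print(n,k,r[0].round(1),r[1],onz(c,r[0],Z[k]).round(1))
    C[n]=c
c=C["top"]; im=cv2.imread("pics/top0.png")[:,:,::-1].copy()
print("handle end/head edge",onz(c,(414.5,189),46),onz(c,(374,191),46))
for s in((223,190),(311,190)):print(onz(c,s,10))
# yellow tabs, ring, tray blue, gray block
for nm,lo,hi,b,z in(("tabL",(22,120,120),(32,255,255),(250,160,272,180),23),("tabR",(22,120,120),(32,255,255),(243,195,262,214),23),("blue",(108,130,60),(125,255,255),(225,160,285,215),16)):
    r=blob(im,lo,hi,b); print(nm,r and (r[0],onz(c,r[0],z)))
E
python3 - <<'E'
import cv2,numpy as np
a=cv2.imread('pics/top0.png')[150:230,210:320];b=cv2.imread('pics/top0.png')[165:245,340:460]
cv2.imwrite('pics/c1.png',np.vstack([cv2.resize(a,(700,300)),cv2.resize(b,(700,300))]) if 0 else cv2.resize(np.vstack([a[:, :110],b[:,:110]]),None,fx=4,fy=4,interpolation=2)[:600*2])
i=cv2.imread('pics/c1.png');cv2.imwrite('pics/c1.png',cv2.resize(i,None,fx=.9,fy=.9))
E
```

```text
top mat [430.6 202.7] [ 408  180   46   46 1573] [ 500.8 -351.3    4. ]
top handle [392.9 190. ] [374 187  41   8 206] [ 532.5 -227.    46. ]
top pin [292.6 193.5] [290 191   6   6  31] [517.6  65.   65. ]
side mat [392.1 292.2] [ 369  273   47   40 1454] [ 498.7 -353.7    4. ]
side head [355.3 231.1] [347 223  19  16  54] [ 518.4 -149.    70. ]
side pin [315.5 195.2] [314 192   4   7  24] [510.6  53.   65. ]
handle end/head edge [ 536.00167209 -290.97983662   46.        ] [ 529.19575168 -171.39603232   46.        ]
[534.2508236 273.3223884  10.       ]
[536.15985603  11.68725248  10.        ]
tabL (array([260.65454545, 171.89090909]), array([587.41635003, 161.47103751,  23.        ]))
tabR (array([252.96363636, 199.94545455]), array([503.45499787, 182.18613886,  23.        ]))
blue (array([256.49210526, 186.60131579]), array([544.27650961, 173.62728023,  16.        ]))
```

View pics/c1.png

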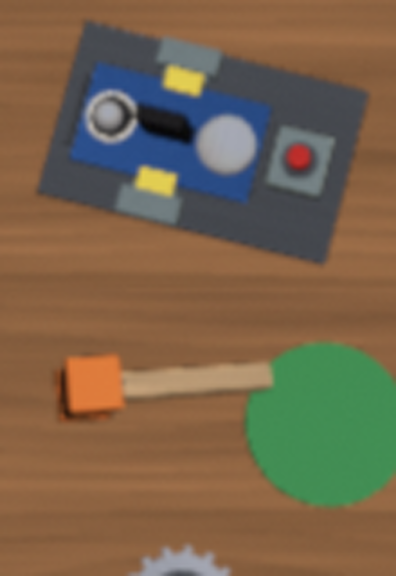

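```bash
cat > go.py <<'E'
import sys
from h import *
from scipy.spatial.transform import Rotation as Ro
def rel(X,yaw=None):
    s=read_state(); R=Ro.from_euler('xyz',s['eef_rot']).as_matrix()
    d=R.T@(np.array(X,float)-s['eef_pos'])
    cur=np.degrees(np.arctan2(R[1,0],R[0,0])); t=0 if yaw is None else -((yaw-cur+180)%360-180)
    print("rel",(d/1000).round(4).tolist(),round(t,1),"at",s['eef_pos'].round(1),"yaw",round(cur,1),"F",s['wrist_force'].round(1),"gap",round(s['finger_gap'],1),"t",round(s['clock'],2))
if __name__=="__main__":
    a=[float(v) for v in sys.argv[1:]]; rel(a[:3],a[3] if len(a)>3 else None)
E
python3 go.py 530 -186 200 93.2; python3 - <<'E'
from m import *
c=cams.get_calibration("top")
im=cv2.imread("pics/top0.png")[:,:,::-1].copy()
r=blob(im,(5,150,120),(14,255,255),(350,175,380,208));print(r,onz(c,r[0],70),r[0])
E
```

```text
rel [-0.5615, -0.5636, 0.0135] 68.9 at [169.2 523.1 213. ] yaw 162.1 F [-0.1  0.5 -0.3] gap 94.2 t 0.1
(array([365.67883212, 191.32846715]), array([355, 183,  20,  19, 274], dtype=int32)) [ 524.52351545 -143.11960131   70.        ] [365.67883212 191.32846715]
```

```bash
python3 -m handwheel '[[-0.05,-0.05,0,6],[-0.09,-0.09,0,11],[-0.13,-0.13,0,17],[-0.17,-0.17,0,23],[-0.21,-0.21,0,29]]' 0 40; python3 go.py 530 -186 200 93.2
```

```text
clock: 0.72
eef_pos: [304.7, 257.0, 213.1]
eef_rot: [-3.141, 0.0, 2.319]
wrist_force: [0.5, 0.4, 0.3]
finger_gap: 94.2
rel [-0.4778, -0.1365, 0.0134] 39.7 at [304.7 257.  213.1] yaw 132.9 F [0.5 0.4 0.3] gap 94.2 t 0.72
```

```bash
python3 -m handwheel '[[-0.055,-0.016,0,5],[-0.11,-0.03,0,10],[-0.165,-0.047,0,14],[-0.22,-0.063,0,18],[-0.275,-0.079,0,23]]'; python3 go.py 530 -186 200 93.2
```

```text
clock: 1.35
eef_pos: [434.5, -0.2, 213.3]
eef_rot: [-3.141, 0.001, 1.915]
wrist_force: [0.6, 0.7, 1.3]
finger_gap: 93.6
rel [-0.2071, 0.0272, 0.0135] 16.5 at [ 4.345e+02 -2.000e-01  2.133e+02] yaw 109.7 F [0.6 0.7 1.3] gap 93.6 t 1.35
```

```bash
python3 -m handwheel '[[-0.05,0.008,0.01,4],[-0.1,0.016,0.01,8],[-0.15,0.025,0.01,12],[-0.2,0.035,0.01,16],[-0.2,0.035,0.01,16]]'; python3 go.py 530 -186 200 93.2
```

```text
clock: 1.98
eef_pos: [535.3, -178.9, 202.2]
eef_rot: [-3.14, 0.0, 1.633]
wrist_force: [-0.5, -0.0, 0.1]
finger_gap: 93.9
rel [-0.0068, -0.0058, 0.0022] 0.3 at [ 535.3 -178.9  202.2] yaw 93.5 F [-0.5 -0.   0.1] gap 93.9 t 1.98
```

```bash
python3 - <<'E'
from m import *
c,im=shot("wrist","pics/w1.png"); R=np.array(c["R"]);print((-R.T@np.array(c["t"])).round(),R.round(2).tolist())
for nm,a,z in(("headtop",((5,150,120),(14,255,255)),70),("handle",((10,60,150),(25,150,255)),46)):
    r=blob(im,*a,(0,0,640,400)); print(nm,r[0],r[1],onz(c,r[0],z).round(1))
for X in((530,-186,46),(527.5,-141,70),(536,-291,46)):print(X,proj(c,X))
E
```

```text
[ 531. -106.  373.] [[1.0, 0.06, -0.0], [0.06, -0.97, 0.25], [0.01, -0.25, -0.97]]
headtop [285.4742334  127.25154433] [     0      0    640    293 107814] [ 493.8 -110.4   70. ]
handle [315.70095238 226.1568254 ] [ 306  181   20   93 1575] [ 531.1 -225.2   46. ]
(530, -186, 46) [316.60157663 194.81227929]
(527.5, -141, 70) [316.28235491 158.88225679]
(536, -291, 46) [316.60315602 274.87379397]
```

View pics/w1.png

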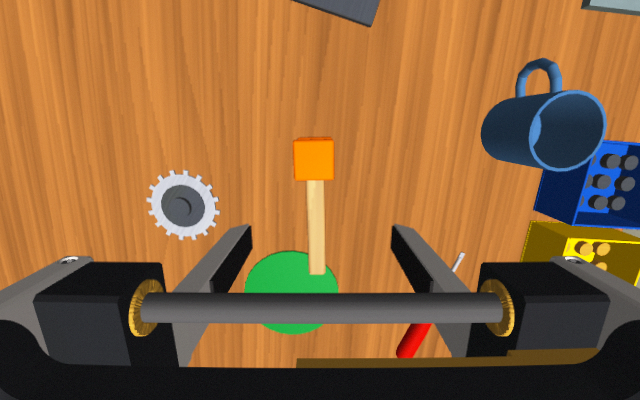

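The mallet is between the fingers, with the head's top face centred at about (313,160) and the handle running from (315,181) to (317,274).

```bash
python3 - <<'E'
from m import *
c=cams.get_calibration("wrist")
for u,z in(((313.5,160.3),70),((315.5,182),46),((317.2,274),46)):print(onz(c,u,z).round(1))
E
python3 go.py 530 -186 24 93.2
```

```text
[ 524.  -141.2   70. ]
[ 527.3 -169.2   46. ]
[ 536.4 -288.3   46. ]
rel [-0.0083, -0.005, 0.1784] 0.5 at [ 534.8 -177.4  202.4] yaw 93.7 F [-0.6 -0.1 -0.3] gap 93.9 t 2.02
```

```bash
python3 go.py 528.6 -186 24 94.4; python3 -m handwheel '[[-0.0083,-0.0064,0.05,-0.7],[-0.0083,-0.0064,0.1,-0.7],[-0.0083,-0.0064,0.14,-0.7],[-0.0083,-0.0064,0.165,-0.7],[-0.0083,-0.0064,0.178,-0.7]]'; python3 go.py 528.6 -186 24 94.4
```

```text
rel [-0.0082, -0.0064, 0.1784] -0.7 at [ 534.8 -177.4  202.4] yaw 93.7 F [-0.6 -0.1 -0.3] gap 93.9 t 2.02
clock: 2.65
eef_pos: [528.0, -184.9, 23.5]
eef_rot: [-3.139, -0.001, 1.648]
wrist_force: [0.7, 1.0, -0.1]
finger_gap: 94.2
rel [-0.0011, 0.0006, -0.0005] 0.0 at [ 528.  -184.9   23.5] yaw 94.4 F [ 0.7  1.  -0.1] gap 94.2 t 2.65
```

```bash
python3 -m handwheel '[[-0.001,0.0006,0,0],[-0.001,0.0006,0,0],[-0.001,0.0006,0,0],[-0.001,0.0006,0,0],[-0.001,0.0006,0,0]]' 1 55;python3 -m handwheel '[[0,0,0,0],[0,0,0,0],[0,0,-0.02,0],[0,0,-0.06,0],[0,0,-0.12,0]]'; python3 go.py 500 0 144
```

```text
clock: 3.28
eef_pos: [528.7, -185.9, 23.8]
eef_rot: [-3.139, -0.001, 1.648]
wrist_force: [0.2, 0.2, 0.5]
finger_gap: 47.4
clock: 3.9
eef_pos: [528.1, -185.6, 143.5]
eef_rot: [-3.135, -0.002, 1.648]
wrist_force: [-0.1, -0.8, -1.8]
finger_gap: 21.6
rel [0.1872, -0.0136, 0.0] 0 at [ 528.1 -185.6  143.5] yaw 94.4 F [-0.1 -0.8 -1.8] gap 21.6 t 3.9
```

```bash
python3 go.py 522 -60 143 94.4;  python3 -m handwheel '[[0.03,0.001,0,0],[0.07,0.003,0,0],[0.1,0.004,0,0],[0.126,0.004,0,0],[0.126,0.004,0,0]]'; python3 - <<'E'
from m import *
print(read_state()['eef_pos'])
c,im=shot("wrist","pics/w2.png")
r=blob(im,(0,170,80),(4,255,255),(0,0,640,290)); print(r, r and onz(c,r[0],65).round(1))
E
python3 go.py 522 20 143 94.4
```

```text
rel [0.1257, 0.0037, 0.0008] 0.0 at [ 528.1 -185.6  143.5] yaw 94.4 F [-0.1 -0.8 -1.8] gap 21.6 t 3.9
clock: 4.53
eef_pos: [522.1, -58.5, 143.6]
eef_rot: [-3.135, -0.002, 1.65]
wrist_force: [0.4, -0.0, -1.6]
finger_gap: 21.2
[522.07548643 -58.45379479 143.5976397 ]
(array([328.9175705 ,  62.57483731]), array([319,  50,  21,  27, 461], dtype=int32)) [518.1  64.1  65. ]
rel [0.0792, 0.006, 0.0008] 0.1 at [522.2 -59.4 143.7] yaw 94.5 F [ 0.2  0.3 -2.2] gap 21.8 t 4.58
```

View pics/w2.png

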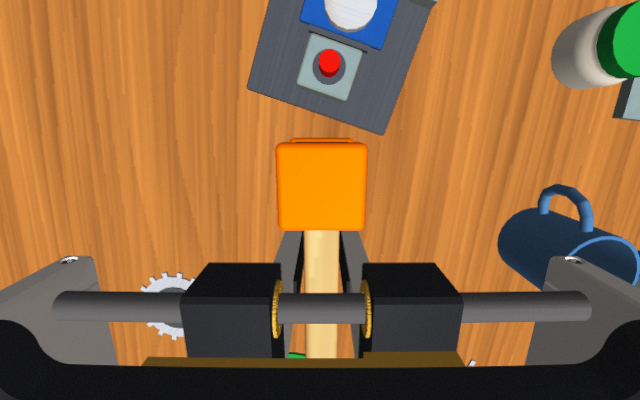

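The pin is at (329,62) and the head at (322,186), sitting level in the grip. I'll move the head over the pin.

```bash
python3 - <<'E'
from m import *
c=cams.get_calibration("wrist"); print(onz(c,(321.5,186),189.5),onz(c,(329,61),65))
E
python3 -m handwheel '[[0.03,0.002,0,0],[0.06,0.004,0,0],[0.08,0.006,0,0],[0.08,0.006,0.025,0],[0.08,0.006,0.045,0]]'; python3 go.py 521.5 20.5 75 94.4
```

```text
[518.98577388 -13.1401158  189.5       ] [518.30459053  64.3601636   65.        ]
clock: 5.2
eef_pos: [521.6, 20.1, 97.9]
eef_rot: [-3.135, -0.002, 1.649]
wrist_force: [0.6, 1.7, -2.2]
finger_gap: 21.5
rel [0.0003, 0.0, 0.0229] 0.1 at [521.6  20.1  97.9] yaw 94.5 F [ 0.6  1.7 -2.2] gap 21.5 t 5.2
```

```bash
python3 -m handwheel '[[0,0,0.006,0],[0,0,0.012,0],[0,0,0.018,0],[0,0,0.022,0],[0,0,0.023,0]]'; python3 - <<'E'
from m import *
c,im=shot("wrist","pics/w3.png");c,im=shot("side","pics/s3.png")
E
python3 go.py 521.5 20.5 75 94.4
```

```text
clock: 5.82
eef_pos: [522.6, 18.4, 77.0]
eef_rot: [-3.138, 0.001, 1.649]
wrist_force: [-6.6, -12.5, 22.3]
finger_gap: 21.5
rel [0.0021, -0.0009, 0.002] 0.1 at [522.5  18.4  77. ] yaw 94.5 F [ -6.5 -11.9  20.1] gap 21.7 t 5.92
```

```bash
python3 -m handwheel '[[0,0,0.001,0],[0,0,-0.02,0],[0,0,-0.06,0],[-0.05,0,-0.07,0],[-0.1,0,-0.07,0]]'; python3 - <<'E'
from m import *
c,im=shot("wrist","pics/w4.png")
r=blob(im,(0,170,80),(4,255,255),(0,0,640,290)); print(r, onz(c,r[0],51).round(1))
r=blob(im,(22,150,120),(32,255,255),(0,0,640,150)); print(r)
E
python3 go.py 521.5 20.5 75 94.4
```

```text
clock: 6.55
eef_pos: [531.2, -82.5, 148.3]
eef_rot: [-3.14, 0.002, 1.65]
wrist_force: [0.8, 0.7, -2.3]
finger_gap: 21.7
(array([319.75566751,  34.8186398 ]), array([310,  23,  20,  25, 397], dtype=int32)) [518.2  64.7  51. ]
None
rel [0.1087, -0.0012, 0.0724] -0.0 at [531.1 -87.6 147.7] yaw 94.4 F [-1.  -4.9 -2.1] gap 21.5 t 6.6
```

View pics/w4.png

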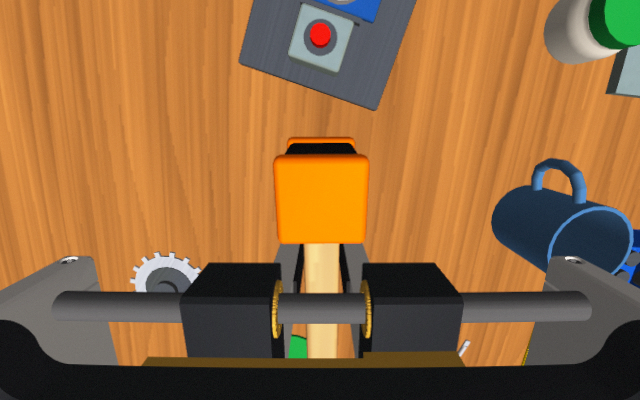

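The head has tilted up a few degrees in the grip. I'll check the tabs and the pin from the top and side cameras.

```bash
python3 - <<'E'
from m import *
c,im=shot("top","pics/t5.png");d,im2=shot("side","pics/s5.png")
for nm,b in (("L",(250,160,272,182)),("R",(243,193,262,214))):
    for f in("pics/top0.png","pics/t5.png"):
        i=cv2.imread(f)[:,:,::-1].copy(); r=blob(i,(22,120,120),(32,255,255),b); print(nm,f,r and (r[0].round(1),r[1],onz(c,r[0],20).round(1)))
for f in("pics/side0.png","pics/s5.png"):
    i=cv2.imread(f)[:,:,::-1].copy(); r=blob(i,(0,150,80),(5,255,255),(300,180,335,212)); print(f,r)
q=[cv2.resize(cv2.imread(f)[155:225,260:350],None,fx=4,fy=4,interpolation=2) for f in("pics/side0.png","pics/s5.png")]
q2=[cv2.resize(cv2.imread(f)[150:220,215:305],None,fx=4,fy=4,interpolation=2) for f in("pics/top0.png","pics/t5.png")]
cv2.imwrite("pics/cmp.png",np.vstack([np.hstack(q),np.hstack(q2)]))
E
```

```text
L pics/top0.png (array([260.7, 171.9]), array([256, 169,  11,   7,  55], dtype=int32), array([588. , 161.8,  20. ]))
L pics/t5.png (array([264.8, 160.6]), array([259, 160,  11,   3,  21], dtype=int32), array([622.3, 150.3,  20. ]))
R pics/top0.png (array([253. , 199.9]), array([248, 197,  11,   7,  55], dtype=int32), array([503.8, 182.6,  20. ]))
R pics/t5.png (array([249. , 211.8]), array([244, 210,  12,   4,  36], dtype=int32), array([468.8, 193.2,  20. ]))
pics/side0.png (array([315.54166667, 195.25      ]), array([314, 192,   4,   7,  24], dtype=int32))
pics/s5.png (array([315.5, 196.5]), array([314, 195,   4,   4,  16], dtype=int32))
```

View pics/cmp.png

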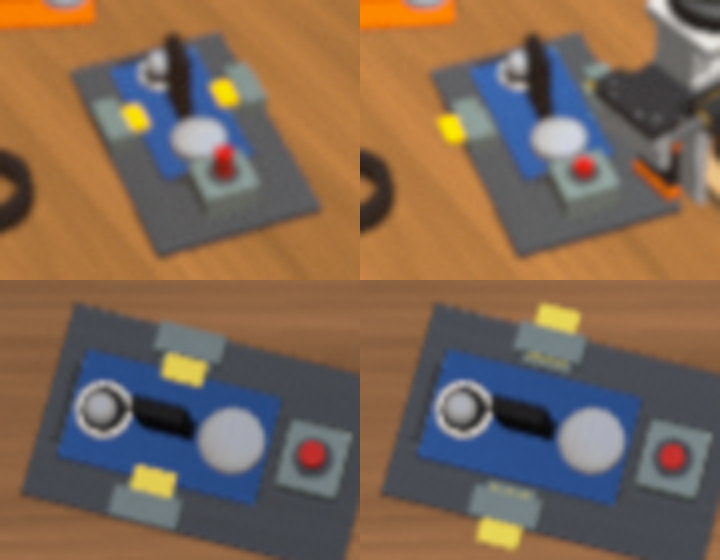

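Both tabs are drawn fully outside their posts and the pin is low. The 22 N push was well past the 7 N it takes to drive. I'll lay the mallet down clear of the dock and mat.

```bash
python3 -m handwheel '[[-0.04,0,0.04,0],[-0.04,0,0.08,0],[-0.04,0,0.105,0],[-0.04,0,0.115,0],[-0.04,0,0.119,0]]'; python3 -m handwheel '[[0,0,0.002,0],[0,0,0.004,0],[0,0,0.004,0]]'; python3 go.py 531 -127 24
```

```text
clock: 7.32
eef_pos: [533.4, -122.9, 28.4]
eef_rot: [-3.138, 0.001, 1.647]
wrist_force: [-10.0, -2.8, 17.9]
finger_gap: 21.4
clock: 7.7
eef_pos: [533.8, -123.7, 27.4]
eef_rot: [-3.139, 0.003, 1.647]
wrist_force: [-14.1, -4.9, 24.0]
finger_gap: 21.5
rel [-0.0031, -0.003, 0.0035] 0 at [ 533.8 -123.7   27.4] yaw 94.4 F [-14.1  -4.9  24. ] gap 21.5 t 7.7
```

```bash
python3 -m handwheel '[[0,0,-0.002,0],[0,0,-0.002,0]]'; python3 -m handwheel '[[0,0,0,0],[0,0,0,0],[0,0,0,0],[0,0,0,0],[0,0,0,0]]' 0; python3 -m handwheel '[[0,0,0,0],[0,0,0,0],[0,0,-0.04,0],[0,0,-0.1,0],[0,0,-0.16,0]]';python3 - <<'E'
from m import *
c,im=shot("wrist","pics/w6.png")
E
python3 go.py 545.4 171.8 180 75.4
```

```text
clock: 7.95
eef_pos: [534.5, -123.7, 30.5]
eef_rot: [-3.141, 0.004, 1.647]
wrist_force: [-0.1, -0.5, -2.0]
finger_gap: 21.8
clock: 8.57
eef_pos: [534.5, -123.6, 30.5]
eef_rot: [-3.141, 0.004, 1.647]
wrist_force: [-0.2, -0.2, 0.6]
finger_gap: 67.9
clock: 9.2
eef_pos: [534.2, -122.9, 192.2]
eef_rot: [-3.141, 0.004, 1.647]
wrist_force: [0.4, -0.2, -0.2]
finger_gap: 93.9
rel [0.294, 0.0312, 0.0187] 19.0 at [ 536.7 -123.6  200.7] yaw 94.4 F [ 0.6 -0.1  8.2] gap 94.0 t 9.25
```

View pics/w6.png

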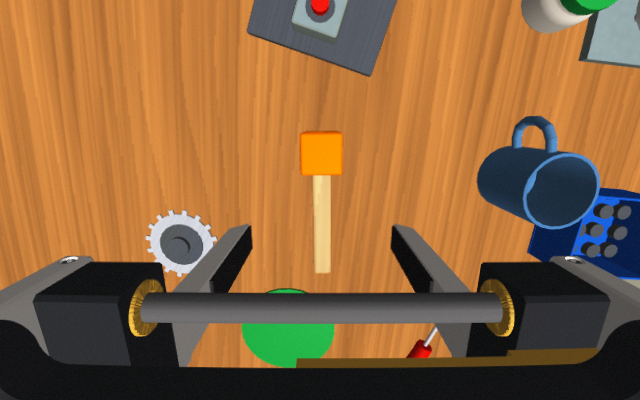

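The mallet is standing flat, with its head at (322,154), clear of the dock and mat. Next is a look at the tray handle from above.

```bash
python3 -m handwheel '[[0.05,0.005,0,4],[0.1,0.01,0.005,8],[0.15,0.016,0.01,12],[0.2,0.021,0.015,16],[0.24,0.026,0.02,19]]'; python3 -m handwheel '[[0.0,0,0,0],[0,0,0,0]]'; python3 - <<'E'
from m import *
c,im=shot("wrist","pics/w7.png")
for X in((545.4,171.8,92),):print(proj(c,X))
h=cv2.cvtColor(im,cv2.COLOR_RGB2HSV)
r=blob(im,(22,150,120),(32,255,255),(0,0,640,200)); print(r)
E
python3 go.py 545.4 171.8 180 75.4
```

```text
clock: 9.88
eef_pos: [544.2, 119.4, 178.7]
eef_rot: [3.13, 0.004, 1.315]
wrist_force: [0.6, -1.0, 1.1]
finger_gap: 94.2
clock: 10.12
eef_pos: [544.2, 119.0, 178.6]
eef_rot: [3.13, 0.004, 1.315]
wrist_force: [0.4, -0.7, 0.1]
finger_gap: 93.7
[306.58643878 149.62569344]
(array([381.53768844, 142.45477387]), array([374, 129,  16,  28, 398], dtype=int32))
rel [0.0518, -0.0124, -0.0016] -0.1 at [544.3 118.6 178.7] yaw 75.3 F [ 0.5 -1.   0.4] gap 93.9 t 10.18
```

View pics/w7.png

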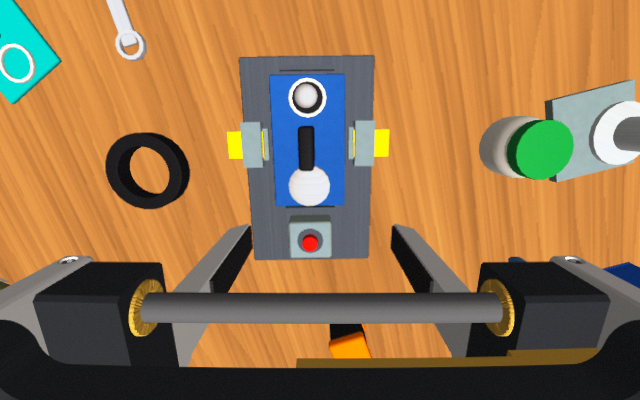

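The handle is the dark bar at about (298–314, 126–171). The ball is in its ring at (307,97) and the race is at (309,186).

```bash
python3 - <<'E'
from m import *
c=cams.get_calibration("wrist"); im=cv2.imread("pics/w7.png")[:,:,::-1].copy()
g=im.max(2); print([ (v,list(np.where(g[v,285:330]<60)[0][[0,-1]]+285)) for v in range(124,172,4) if (g[v,285:330]<60).any()], g[120:175:3,306])
r=blob(im,(0,0,0),(180,255,60),(285,110,330,180)); print(r)
for nm,u,z in(("ring",(307,97),20),("race",(309,186),26),("pin",(310,243),51),("tabL",(235,145),20),("tabR",(381.5,142.5),20),("hfar",(306.5,127),92),("hnear",(306.5,156),92)):print(nm,onz(c,u,z).round(1))
for a in(20,-20):
    X=np.array([545.4+a*.252,171.8+a*.968,92]);print(proj(c,X))
E
```

```text
[(128, [np.int64(299), np.int64(313)]), (132, [np.int64(298), np.int64(313)]), (136, [np.int64(298), np.int64(313)]), (140, [np.int64(298), np.int64(313)]), (144, [np.int64(299), np.int64(313)]), (148, [np.int64(299), np.int64(313)]), (152, [np.int64(299), np.int64(313)]), (156, [np.int64(299), np.int64(313)]), (160, [np.int64(299), np.int64(313)]), (164, [np.int64(299), np.int64(313)]), (168, [np.int64(300), np.int64(312)])] [212 212  46  35  38  40  40  43  42  45  40  42  42  42  41  44  42 189
 238]
(array([305.84931507, 147.32115677]), array([298, 126,  16,  44, 657], dtype=int32))
ring [556.9 221.1  20. ]
race [533.2 125.6  26. ]
pin [519.   66.9  51. ]
tabL [463.9 192.   20. ]
tabR [626.  152.1  20. ]
hfar [550.7 190.3  92. ]
hnear [544.  165.9  92. ]
[305.95072577 126.14878697]
[306.6191326  171.41081423]
```

```bash
python3 go.py 545.2 172.2 59 75.5; python3 -m handwheel '[[0.03,-0.008,0.0,0],[0.052,-0.012,0.01,0],[0.052,-0.012,0.05,0],[0.052,-0.012,0.09,0],[0.052,-0.012,0.11,0]]'; python3 go.py 545.2 172.2 59 75.5
```

```text
rel [0.0526, -0.0141, 0.1194] -0.2 at [544.3 118.6 178.7] yaw 75.3 F [ 0.5 -1.   0.4] gap 93.9 t 10.18
clock: 10.8
eef_pos: [546.5, 169.6, 66.5]
eef_rot: [3.132, 0.005, 1.313]
wrist_force: [-0.2, 0.5, 0.2]
finger_gap: 93.8
rel [0.0022, -0.002, 0.0074] -0.2 at [546.5 169.6  66.5] yaw 75.3 F [-0.2  0.5  0.2] gap 93.8 t 10.8
```

```bash
python3 -m handwheel '[[0.0022,-0.002,0.004,-0.2],[0.0022,-0.002,0.0074,-0.2],[0.0022,-0.002,0.0074,-0.2],[0.0022,-0.002,0.0074,-0.2],[0.0022,-0.002,0.0074,-0.2]]' - 40;python3 -m handwheel '[[0,0,0,0],[0,0,0,0],[0,0,0,0],[0,0,0,0],[0,0,0,0]]' 1; python3 -m handwheel '[[0,0,0,0],[0,0,0,0],[0,0,0,0],[0,0,0,0],[0,0,0,0]]'; python3 -m handwheel '[[0,0,0,0],[0,0,0,0],[0,0,-0.002,0],[0,0,-0.005,0],[0,0,-0.008,0]]'
```

```text
clock: 11.42
eef_pos: [545.4, 172.3, 59.5]
eef_rot: [3.131, 0.005, 1.317]
wrist_force: [-0.3, -0.7, -1.2]
finger_gap: 94.1
clock: 12.05
eef_pos: [545.4, 172.3, 59.5]
eef_rot: [3.131, 0.005, 1.317]
wrist_force: [-0.6, -0.6, -0.5]
finger_gap: 47.5
clock: 12.68
eef_pos: [545.0, 172.3, 59.6]
eef_rot: [3.132, 0.005, 1.317]
wrist_force: [-4.1, -0.0, 6.0]
finger_gap: 13.8
clock: 13.3
eef_pos: [545.0, 172.3, 67.6]
eef_rot: [3.132, 0.005, 1.317]
wrist_force: [-0.1, -0.7, -5.0]
finger_gap: 13.7
```

```bash
python3 -m handwheel '[[0,0,-0.012,0],[0,0,-0.03,0],[0,0,-0.055,0],[0,0,-0.08,0],[0,0,-0.1,0]]';python3 -m handwheel '[[0,0,0,0],[0,0,0,0]]'; python3 - <<'E'
from m import *
c,im=shot("wrist","pics/w8.png")
E
python3 go.py 500 -352 170 75.4
```

```text
clock: 13.92
eef_pos: [544.4, 173.2, 170.1]
eef_rot: [3.13, 0.004, 1.317]
wrist_force: [-1.0, 0.7, -3.8]
finger_gap: 13.6
clock: 14.18
eef_pos: [544.2, 173.2, 170.0]
eef_rot: [3.13, 0.005, 1.317]
wrist_force: [0.3, -0.4, -5.1]
finger_gap: 13.8
rel [-0.5194, 0.0891, 0.0031] 0.1 at [544.1 173.1 169.5] yaw 75.5 F [ 0.2  0.  -4.3] gap 14.0 t 14.22
```

View pics/w8.png

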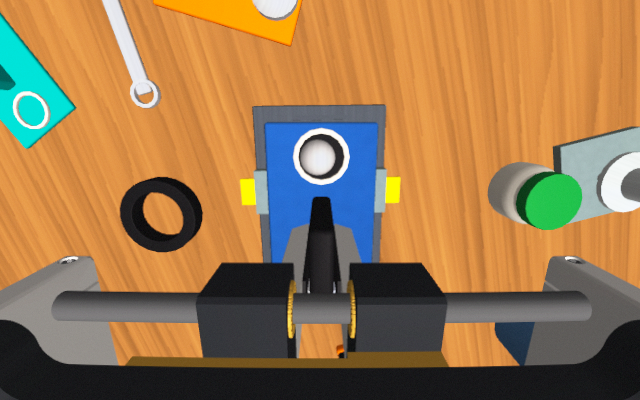

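The tray is lifted with the ball inside the white ring at (320,157). Now I'll carry it at a moderate speed.

```bash
python3 -m handwheel '[[-0.008,0.001,0,0],[-0.022,0.004,0,0],[-0.042,0.007,0,0],[-0.064,0.011,0,0],[-0.086,0.015,0,0]]'; python3 -m handwheel '[[-0.022,0.004,0,0],[-0.044,0.008,0,0],[-0.066,0.011,0,0],[-0.088,0.015,0,0],[-0.11,0.019,0,0]]'; python3 -m handwheel '[[-0.022,0.004,0,0],[-0.044,0.008,0,0],[-0.066,0.011,0,0],[-0.088,0.015,0,0],[-0.11,0.019,0,0]]'; python3 go.py 500 -352 160 75.4
```

```text
clock: 14.85
eef_pos: [536.7, 84.1, 170.1]
eef_rot: [3.131, 0.005, 1.316]
wrist_force: [0.1, -0.4, -4.1]
finger_gap: 13.7
clock: 15.48
eef_pos: [526.9, -29.0, 171.0]
eef_rot: [3.131, 0.005, 1.316]
wrist_force: [-0.3, -0.0, -4.5]
finger_gap: 14.0
clock: 16.1
eef_pos: [516.7, -142.0, 171.8]
eef_rot: [3.131, 0.005, 1.315]
wrist_force: [-1.0, -0.1, -4.5]
finger_gap: 13.9
rel [-0.2073, 0.0369, 0.0133] -0.1 at [ 516.7 -142.   171.8] yaw 75.3 F [-1.  -0.1 -4.5] gap 13.9 t 16.1
```

```bash
python3 -m handwheel '[[-0.022,0.004,0,0],[-0.044,0.008,0,0],[-0.066,0.012,0,0],[-0.088,0.016,0.002,0],[-0.11,0.02,0.004,0]]'; python3 -m handwheel '[[-0.022,0.004,0,0],[-0.044,0.008,0.001,0],[-0.064,0.012,0.002,0],[-0.08,0.015,0.003,0],[-0.088,0.016,0.004,0]]'; python3 -m handwheel '[[0,0,0,0],[0,0,0,0]]'; python3 go.py 500 -352 153 75.4
```

```text
clock: 16.73
eef_pos: [507.4, -255.2, 168.6]
eef_rot: [3.131, 0.005, 1.314]
wrist_force: [0.1, 0.9, -4.4]
finger_gap: 14.1
clock: 17.35
eef_pos: [500.4, -345.3, 165.0]
eef_rot: [3.131, 0.005, 1.314]
wrist_force: [-0.8, 1.4, -4.7]
finger_gap: 13.8
clock: 17.6
eef_pos: [500.6, -344.9, 165.0]
eef_rot: [3.131, 0.005, 1.314]
wrist_force: [-0.5, -0.0, -4.2]
finger_gap: 13.8
rel [-0.007, 0.0012, 0.012] -0.1 at [ 500.6 -344.9  165. ] yaw 75.3 F [-0.5 -0.  -4.2] gap 13.8 t 17.6
```

```bash
python3 -m handwheel '[[-0.003,0.0005,0.003,0],[-0.006,0.001,0.007,0],[-0.007,0.0012,0.011,0],[-0.007,0.0012,0.012,0],[-0.007,0.0012,0.012,0]]'; python3 -m handwheel '[[0,0,0,0],[0,0,0,0],[0,0,0,0],[0,0,0,0],[0,0,0,0]]'; python3 - <<'E'
from m import *
w,_=shot("wrist","pics/w9.png");shot("top","pics/t9.png");shot("side","pics/s9.png")
a=cv2.imread("pics/w9.png");b=cv2.imread("pics/s9.png");t=cv2.imread("pics/t9.png")
cv2.imwrite("pics/fin.png",np.vstack([np.hstack([a[:300,120:520],cv2.resize(b[180:330,270:470],(400,300),interpolation=2)]),np.hstack([cv2.resize(t[60:260,140:540],(400,200)),cv2.resize(t[140:240,340:540],(400,200),interpolation=2)])]))
E
python3 go.py 500 -352 153 75.4
```

```text
clock: 18.23
eef_pos: [500.0, -352.0, 152.9]
eef_rot: [3.131, 0.005, 1.314]
wrist_force: [-0.6, 0.6, -4.0]
finger_gap: 13.9
clock: 18.85
eef_pos: [500.0, -352.0, 153.0]
eef_rot: [3.131, 0.005, 1.314]
wrist_force: [1.1, -0.3, -4.0]
finger_gap: 14.1
rel [-0.0, -0.0, -0.0] -0.1 at [ 500. -352.  153.] yaw 75.3 F [ 0.4 -0.4 -4.4] gap 13.7 t 19.0
```

View pics/fin.png

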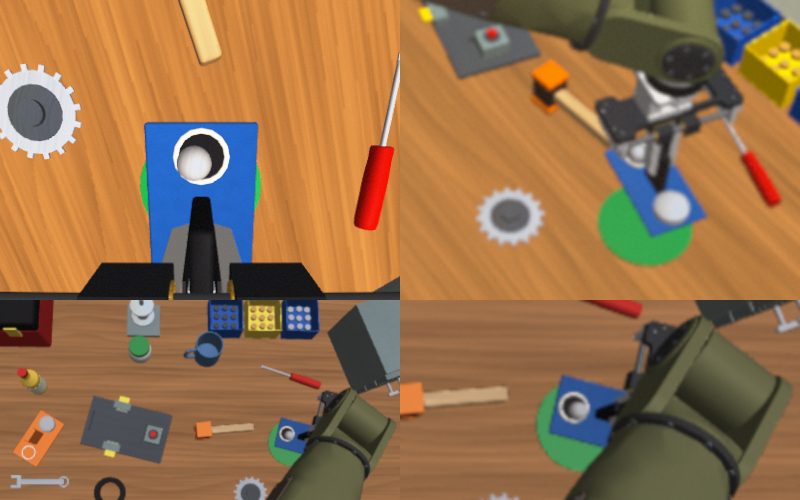

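The tray is held level over the mat with the ball in its ring. The mallet is lying clear, the pin is down, and the other items are where they were. I'm handing it in.

```bash
python3 -c "
from cell import manip;print(manip.sign_off())"
```

```text
the job is handed in; nothing more can be done
None
```

The job is done and handed in at about 19 s on the robot's clock. The gripper is holding the tray still over the green mat, with the ball in its pocket.

- **Lock pin:** I pressed it down with the mallet head using about 22 N, against the 5–7 N it needs. Pictures afterwards showed the pin low and both yellow tabs drawn clear of the tray.
- **Mallet:** It tilted a few degrees in the grip during the push. When I set it down, the bench took about 24 N about 4 mm sooner than I expected, so I eased off before releasing. It ended up flat on the bench, clear of the dock and mat.
- **Tray:** The gripper stopped at (500, -352) mm, on the mat centre I measured. The tray's underside should be about 100 mm above the mat, worked out from the gripper height, not measured directly. The tool is about 0.7° off vertical, and the load read about 4.4 N.
- **Other items:** The ones I could see in the last pictures look undisturbed. The arm hid part of the view.

I did not measure the pin's travel in millimetres. That it is fully down rests on the push force, the tab positions and how it looks in the pictures.

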